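# Put the lens tube away in the roll-top store

### The arm

A 7-joint arm with a two-finger parallel gripper is mounted at the origin on the work surface. World frame = base frame: x ahead of the robot, y to its left, z up, the work surface at z = 0. Lengths are in m, angles in degrees, forces in N, time in s.
With the tool pointing down it reaches from about 0.425 to 0.875 m from the base axis. Payload 4.7 kg.
Tool frame: the origin (TCP) lies between the finger pads; the fingertips stand 19 mm ahead of it and the grasp point (between the pads) is the TCP; x points along the fingers, z is the direction in which the jaws open and shut, and the axes are right-handed (so a half turn about x gives the same grasp; the last joint's range is limited). The gripper opens to 87 mm and grips with 3 to 60 N. Pads are 19 mm wide; open, the fingers measure 117 mm over their backs; the gripper's body (75 mm by 190 mm) begins 51 mm behind the grasp point.
Start: joints at [-72.015, 18.392, -4.016, 83.108, 1.295, 78.541, -3.26], TCP at [0.192, 0.621, 0.242] pointing down, gripper open.
Joint ranges: [-163.93, 163.93], [-17.29, 119.83], [-79.2, 71.16], [3.27, 140.29], [-89.18, 269.18], [5.43, 117.66], [-154.24, 154.24]. Speed limits (degrees/s): [147.25, 147.25, 180, 180, 180, 180, 180].

### API

Orientations are given as [roll, pitch, yaw] about the fixed x, y, z axes, in that order (R = Rz(yaw) Ry(pitch) Rx(roll)).
In Python, from cell import monitor, read_camera, camera_model, env, regions_of gives the robot as it stands. The module is installed in compiled form; this text tells all that it offers.
- The arm moves only by the tool step_arm, never from a script. Its argument "deltas" is a list of rows, each a list of 5 numbers: the gripper's target within -1 to 1 (fully open at 1, half-way at 0, shut at -1), then the shift along the tool's x, y, z in m, then the turn about the tool's x in degrees. A call has 1 to 12 rows; each row is the pose to reach, as a shift and turn from the pose commanded when the call began, along the tool's axes at that moment; what a row does not reach only later rows make up. A row lasts 1/8 s, in which the tool goes at most 62.5 mm and 10.7 degrees, less where a joint would pass 70% of its speed; a pose out of reach is approached as far as the arm can. A call with a gripper value outside its range is refused whole. The fingers move at their own pace and stop on an object; "newtons" is the grip in N (left out, the last holds). Time passes only in rows, so rows that repeat a pose let the fingers close. It gives the time, the measured TCP pose, the force and the opening at its end, in the units of the state.
- monitor.get_obs(): the state, without advancing time (a new reading comes with each control period).
- read_camera(name): name is "scene" or "top"; returns (picture, depth): 420x560x3 uint8, red, green, blue; 420x560 float32, m along the optical axis (not along the pixel's ray), 0 where there is no reading.
- camera_model(name): a dict with "fx", "fy", "cx", "cy" (pixels), "k1" (the pictures are not rectified: a ray, as slopes to the right and down, at radius r is drawn at 1 + k1 r^2 times it, then the intrinsics apply), "xyz" and "attitude" of the camera in the world. Camera axes: x right, y down, z forward; pixel columns grow to the right and rows downward; lengths in m; the calibration is good to about 2 mm. A picture is of the moment at which its call begins. camera_model takes no time and is no camera call.
- env.sign_off(): hands the job in, once; it reports no verdict.
Trained networks look in the newest picture that a camera, given by its name, has taken for a name from the list of things; names that differ only in an ending like _2 or _b are one class to them, and where a whole thing is asked for, a point or a joint stands for the part that bears it (a point fixed in the world has none). Each returns a list of dicts, best first, with "p" (0 to 1); they miss things now and then, are a little off and sometimes report something else, mostly with a low value. They report only what shows in the picture. A call takes as long as a camera call. They do not tell look-alikes from the thing itself.
- regions_of(camera, thing): "pixels" (420x560 bool, what is visible of it) and "pixel" ([column, row] in pixels, amid what is visible of it).
The state is a dict: "time_s": time; "qpos": joint angles; "joint_velocities": joint speeds; "effort": joint torques, N m; "tool_pos": TCP position; "tool_rot": TCP orientation; "force": force on the tool from outside, world axes, zero at the start; "wrist_torque": the same for the moment, N m; "grip_width": finger opening in m.
Only numpy, scipy, OpenCV 4.12 (cv2) and the standard library are available. Lean on these libraries where they do the work, as an engineer would, in place of code of your own. Each camera call takes 0.05 s, during which the arm holds its last target. There are 200 camera calls.

### The job

Roll the store's tambour door all the way up, take the stout collared lens tube from its V rest and gently press it home into the twin spring clip inside, so that both pairs of arms snap past it and its collars lie outside the arms, then let go and roll the door fully shut again. Leave everything else on the bench as it stands.

Things in the scene. Friction and masses are not known exactly. Their poses are not given: they have to be found in the camera images.
- tube: the stout lens tube to be stored: plain steel barrel 32 mm in diameter, with an aluminium collar of 40 mm diameter and 13 mm length at each end, 150 mm long overall, both ends alike, 0.14 to 0.28 kg. Origin on its axis at mid-length, x along its axis. It starts lying level in a black V rest with its axis 45 mm above the table
- rest: the fixed black V rest that carries the stout tube: base 120 x 70 x 8 mm, two V blocks 12 mm thick centred 45 mm either side of its middle, their tips about 4 mm below the height of the tube's axis, clear between them down to 8 mm above the table. Origin at table height below its middle, x along the tube
- cabinet: fixed white roll-top store, a half-drum 380 deep, 240 wide, 240 mm high, front to its -x. Origin at table height under its middle; drum axis along y, 50 mm up. Angles up from the front: fixed apron to 25 deg; grey slatted door, outer face 174 mm from the axis, 27 to 105 deg when shut; fixed hood (185 mm) from 103 deg back. Side walls (190 mm radius) at y 110 to 120 mm each side
- door (a joint): how far the tambour door has rolled up its curved track, rad about the drum's axis: 0 = shut at its stop, 1.0 = fully open at its stop (leaving a mouth from 25 to 83 deg). It runs stiffly (about 3 N at the handle, 1.2 N more per rad/s) and stays where it is left
- door_handle (a point): middle of the door's handle, an aluminium round bar of 12 mm diameter and 100 mm length along the cabinet's y, on two posts at its ends, on the lowest slat. Its centre line runs 208 mm from the drum's axis, 34 mm off the slats' face; its angle above the front is 30 deg (0.524 rad) when shut, plus the joint value
- clip: twin spring clip on a sloping panel fixed inside the store. Origin on the panel's face; z is the way its mouth looks, up and to the cabinet's front, 35 deg from vertical; y = cabinet's y, the way the tube lies; x up the slope. Two pairs of sprung steel arms 14 mm wide, at y = -45 and +45 mm, nothing between them. Tips 59 mm off the panel, 48 mm apart, narrowing to beads 23 mm apart, 40 mm off it
- clip_seat (a point): where the tube's middle lies when home: on the clip's z, 28 mm off the panel. Pushing the tube in along -z takes 10 to 20 N until its widest point passes the beads and it snaps onto two hard V seats; do not force it on. Its collars then lie outside the arms, with 10 mm to spare either way
- thin_tube: bystander: bare slender tube, 22 mm diameter, 150 mm long, lying in a second V rest of the same height; origin on its axis at mid-length, x along it
- bottle: bystander: amber bottle, 52 mm diameter, 120 mm high; origin under its middle
- slide_box: bystander: grey slide box 90 x 170 x 35 mm; origin under its middle
- canister: bystander: black canister, 42 mm diameter, 65 mm high; origin under its middle
- screwdriver: bystander: screwdriver 150 mm long lying along its x
- dish: bystander: open glass dish, 90 mm diameter, 15 mm high; origin under its middle
Not all that is in view belongs to the job. Leave any purple look-alike of the tube alone.

How it is judged:
By the outcome, as a careful person would: the job done as asked, in the order asked, and still so for the second after the job is handed in, with the robot touching nothing.
It also fails if it takes over 72 s, if anything falls off the work surface, if the arm or the gripper's body presses on something with over 40 N, if the wrist force passes 120 N, or if a joint passes its speed limit or range.

## Working session

There is one attempt and no reset: what is moved stays moved. The work goes in short steps, Python scripts to look and compute and a tool call to move; the robot and the scene stay as the last step left them, time stands still between calls to the robot, and variables do not carry over. Pictures are saved under pics/ and viewed, about 8 in all and at most 12, crops included, and the job is handed in when it is done.

Besides the shell and the picture viewer there is one more tool, called after "Request:" as name(argument=value, ...) on one line, values as JSON. step_arm: Moves the arm, as the interface text tells. Its arguments: {"type":"object","properties":{"deltas":{"type":"array"},"newtons":{"type":"number"}},"required":["deltas"]}

```bash
mkdir -p pics
cat > h.py <<'E'
import numpy as np, cv2
from scipy.spatial.transform import Rotation as R
from cell import monitor, read_camera, camera_model, env, regions_of
def cam(n):
    m=camera_model(n); return m
def Rc(m):
    a=np.array(m["attitude"],float)
    return a if a.shape==(3,3) else R.from_euler('xyz',a,degrees=True).as_matrix()
def cloud(n,depth):
    m=cam(n); v,u=np.mgrid[0:420,0:560]
    x=(u-m["cx"])/m["fx"]; y=(v-m["cy"])/m["fy"]
    xu,yu=x.copy(),y.copy()
    for _ in range(8):
        f=1+m["k1"]*(xu**2+yu**2); xu=x/f; yu=y/f
    P=np.stack([xu*depth,yu*depth,depth],-1)
    return P@Rc(m).T+np.array(m["xyz"])
def proj(n,p):
    m=cam(n); q=(np.atleast_2d(p)-np.array(m["xyz"]))@Rc(m); s=q[:,:2]/q[:,2:]
    s=s*(1+m["k1"]*(s**2).sum(1))[:,None]
    return s*[m["fx"],m["fy"]]+[m["cx"],m["cy"]]
def save(name,img): cv2.imwrite("pics/"+name,cv2.cvtColor(img,cv2.COLOR_RGB2BGR))
E
python3 - <<'E'
from h import *
print(monitor.get_obs())
for n in("scene","top"):
    print(cam(n)); im,d=read_camera(n); save(n+"0.png",im); np.save(n+"0.npy",d); C=cloud(n,d)
    for t in("tube","rest","thin_tube","cabinet","door_handle","clip","door"):
        for r in regions_of(n,t)[:4]:
            P=C[r["pixels"]&(d>0)]
            print(n,t,round(r["p"],2),np.round(r["pixel"]),r["pixels"].sum(),np.median(P,0).round(3) if len(P) else "", P.min(0).round(3) if len(P) else "",P.max(0).round(3) if len(P) else "")
E
```

```text
{'time_s': 0.0, 'qpos': array([-72.01334854,  18.43958794,  -4.01439705,  83.17387085,
         1.29588869,  78.54211571,  -3.25969   ]), 'joint_velocities': array([ 0.05347427,  0.18772285, -0.05172611,  0.09269452, -0.13259225,
       -0.14775674,  0.04140977]), 'effort': array([-3.92361089e-04, -4.91282845e+01, -4.04031146e-01, -3.12536752e+01,
       -6.39715372e-02,  4.37125191e-02,  1.63965565e-04]), 'tool_pos': array([0.1918914 , 0.62048764, 0.24046439]), 'tool_rot': array([-176.36572589,   89.88949179, -103.54323968]), 'force': array([ 0.57467586,  0.29230164, -0.03695183]), 'wrist_torque': array([ 0.05067103, -0.02777603, -0.01311254]), 'grip_width': 0.08690842867790634}
{'fx': 534.2112870016878, 'fy': 534.2112870016878, 'cx': 276.02880991999547, 'cy': 221.44313544915167, 'k1': 0.06788026208473107, 'xyz': array([ 0.84909537, -1.04012847,  1.16220912]), 'attitude': array([-135.39095975,    0.1408416 ,   17.51240163])}
scene tube 0.9 [229. 320.] 840 [ 0.511 -0.364  0.058] [ 0.411 -0.381 -0.004] [ 0.584 -0.301  0.068]
scene tube 0.89 [153. 318.] 819 [ 0.317 -0.399  0.032] [ 0.2
[... 1178 characters left out ...]
0.577 -0.334  0.067]
top tube 0.55 [402. 298.] 850 [ 0.313 -0.389  0.033] [ 0.242 -0.456 -0.005] [ 0.385 -0.336  0.043]
top rest 0.78 [383. 219.] 686 [ 0.506 -0.337  0.008] [ 0.449 -0.395 -0.004] [ 0.567 -0.318  0.057]
top rest 0.65 [146. 175.] 9852 [0.578 0.22  0.212] [0.449 0.095 0.002] [0.722 0.356 0.228]
top thin_tube 0.69 [320. 220.] 506 [ 0.503 -0.168  0.054] [ 0.433 -0.201 -0.003] [ 0.577 -0.137  0.061]
top cabinet 0.98 [142. 175.] 17529 [0.588 0.229 0.208] [ 0.414  0.048 -0.004] [0.849 0.54  0.242]
top door_handle 0.66 [147. 176.] 9975 [0.579 0.22  0.212] [0.447 0.095 0.002] [0.722 0.359 0.231]
top door 0.64 [144. 179.] 9668 [0.579 0.22  0.212] [0.451 0.097 0.007] [0.722 0.359 0.228]
```

View pics/scene0.png

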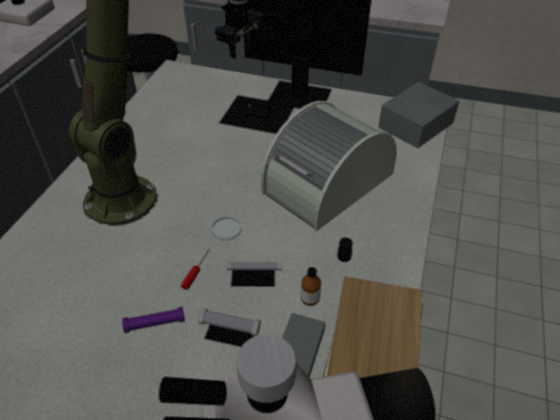

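View pics/top0.png

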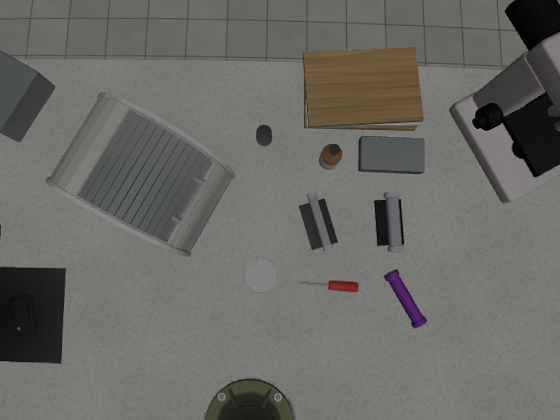

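Scene view: the collared grey tube in its rest is at (229,320). The purple look-alike is at (153,318), the bare thin tube at (254,266), and the cabinet at (324,160) with its door shut. In the top view the same things are at (393,222), (405,298), (320,220) and (142,175), with the handle at (188,200). I choose the tube at scene (229,320) / top (393,222). Next I fit the poses and take a close crop to check the choice.

```bash
cat > fit.py <<'E'
from h import *
from scipy.optimize import least_squares
from scipy.spatial import cKDTree
def fit_cab(clouds):
    P=np.vstack(clouds)
    def res(p):
        c,s=np.cos(p[2]),np.sin(p[2]); X=P-[p[0],p[1],0]
        x=c*X[:,0]+s*X[:,1]; y=-s*X[:,0]+c*X[:,1]; r=np.hypot(x,P[:,2]-.05)
        a=np.degrees(np.arctan2(P[:,2]-.05,-x))
        dwall=np.hypot(np.maximum(np.abs(np.abs(y)-.115)-.005,0),r-.19)
        din=np.hypot(np.maximum(np.abs(y)-.11,0),r-np.where(a>103,.185,.174))
        dside=np.hypot(np.abs(y)-.12,np.maximum(r-.19,0))
        dh=np.abs(np.hypot(x+.208*np.cos(.524),P[:,2]-.05-.208*np.sin(.524))-.006)
        return np.minimum(np.minimum(np.minimum(dwall,din),dside),dh)
    best=None
    for y0 in (50,60,70):
        f=least_squares(res,[.6,.24,np.radians(y0)],loss='soft_l1',f_scale=.003)
        if best is None or f.cost<best.cost: best=f
    return best.x, np.median(res(best.x))
def fit_tube(P,p0,rb=.016,rc=.02):
    def res(p):
        c,s=np.cos(p[2]),np.sin(p[2]); X=P-[p[0],p[1],.045]
        x=c*X[:,0]+s*X[:,1]; y=-s*X[:,0]+c*X[:,1]
        r=np.hypot(y,X[:,2]); R_=np.where(np.abs(x)>.062,rc,rb)
        return np.hypot(r-R_,np.maximum(np.abs(x)-.075,0))
    f=least_squares(res,p0,loss='soft_l1',f_scale=.003); return f.x,np.median(res(f.x))
E
python3 - <<'E'
from fit import *
T=[];Cb=[]
for n in("top","scene"):
    im,d=read_camera(n); C=cloud(n,d)
    r=[q for q in regions_of(n,"tube") if abs(np.median(C[q["pixels"]&(d>0)],0)[0]-.505)<.05][0]
    P=C[r["pixels"]&(d>0)]; P=P[P[:,2]>.043]; T.append(P)
    r=regions_of(n,"cabinet")[0]; P=C[r["pixels"]&(d>0)]
    P=P[(P[:,2]>.1)&(np.hypot(P[:,0]-.6,P[:,1]-.24)<.28)]; Cb.append(P)
for k in T: print("tube",fit_tube(k,[.505,-.36,np.radians(0)]))
t,e=fit_tube(np.vstack(T),[.505,-.36,0]); print(t,e,np.degrees(t[2]))
for k in Cb: print("cab",fit_cab([k]))
c,e=fit_cab(Cb); print(c,e,np.degrees(c[2]))
cx=np.array([np.cos(c[2]),np.sin(c[2])])
for a in (0,.5,1): 
    th=.5236+a; print(a,(c[:2]-.208*np.cos(th)*cx).round(4),.05+.208*np.sin(th))
h=np.r_[c[:2]-.208*np.cos(.5236)*cx,.05+.104]
for n in("top","scene"): print(n,proj(n,h),proj(n,[t[0],t[1],.045]))
im,d=read_camera("scene"); a=cv2.resize(im[265:355,110:300],None,fx=4,fy=4,interpolation=cv2.INTER_CUBIC); save("crop1.png",a)
o=monitor.get_obs(); print(R.from_euler('xyz',o["tool_rot"],degrees=True).as_matrix().round(3))
E
```

```text
Traceback (most recent call last):
IndexError: list index out of range
```

```bash
cat > m.py <<'E'
from fit import *
T=[];Cb=[]
for n in("top","scene"):
    im,d=read_camera(n); C=cloud(n,d); ok=d>0
    P=C[ok&(C[...,2]>.047)&(C[...,2]<.075)&(np.hypot(C[...,0]-.505,C[...,1]+.358)<.09)]; T.append(P)
    P=C[ok&(C[...,2]>.1)&(C[...,2]<.26)&(np.hypot(C[...,0]-.6,C[...,1]-.24)<.23)]; Cb.append(P)
for k in T: print("tube",len(k),fit_tube(k,[.505,-.36,np.radians(0)]))
t,e=fit_tube(np.vstack(T),[.505,-.36,0]); print(t,e,np.degrees(t[2]))
for k in Cb: print("cab",len(k),fit_cab([k]))
c,e=fit_cab(Cb); print(c,e,np.degrees(c[2]))
cx=np.array([np.cos(c[2]),np.sin(c[2])])
for a in (0,.5,1): 
    th=.5236+a; print(a,(c[:2]-.208*np.cos(th)*cx).round(4),.05+.208*np.sin(th))
h=np.r_[c[:2]-.208*np.cos(.5236)*cx,.05+.104]
for n in("top","scene"): print(n,proj(n,h),proj(n,[t[0],t[1],.045]))
im,d=read_camera("scene"); a=cv2.resize(im[265:355,110:300],None,fx=4,fy=4,interpolation=cv2.INTER_CUBIC); save("crop1.png",a)
o=monitor.get_obs(); print(R.from_euler('xyz',o["tool_rot"],degrees=True).as_matrix().round(3))
E
python3 m.py
```

```text
tube 721 (array([ 0.50607336, -0.35577624,  0.0448121 ]), np.float64(0.001338551695472083))
tube 736 (array([ 0.50719398, -0.35621995,  0.05816984]), np.float64(0.0012969287245185195))
[ 0.50634392 -0.35604688  0.04912486] 0.001367944629883447 2.8146474221334943
cab 15814 (array([0.60917615, 0.2724836 , 1.08193379]), np.float64(0.0012176242296257078))
cab 7769 (array([0.61185896, 0.2730352 , 1.08589998]), np.float64(0.0018182726206322497))
[0.6110469  0.27196158 1.08422567] 0.001416109480310429 62.12155517945951
0 [0.5268 0.1127] 0.1540002205554214
0.5 [0.5604 0.1763] 0.22762921563923305
1 [0.6065 0.2633] 0.25776838369908983
top [[199.68681546 205.00556447]] [[393.15101231 221.63923558]]
scene [[290.45629469 172.10860384]] [[228.24784811 321.19906189]]
[[ 0.    -0.955  0.295]
 [ 0.     0.295  0.955]
 [-1.    -0.     0.   ]]
```

View pics/crop1.png

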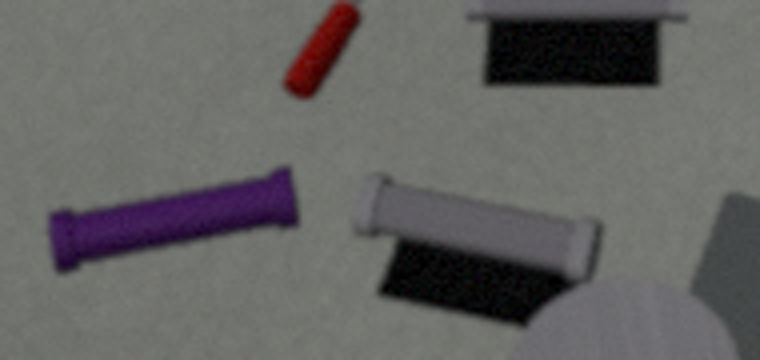

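The crop shows the grey collared tube at crop (480,230), in the black rest. The purple one at (175,218) is a look-alike. The projected handle lies about 11 px off the visible bar, so I look for the bar itself in the depth data.

Run:
```python
from h import *
c=[.611,.272,1.0842]
ims=[]
for n in("top","scene"):
    im,d=read_camera(n); C=cloud(n,d); X=C-[c[0],c[1],0]
    x=np.cos(c[2])*X[...,0]+np.sin(c[2])*X[...,1]; y=-np.sin(c[2])*X[...,0]+np.cos(c[2])*X[...,1]; z=C[...,2]-.05
    r=np.hypot(x,z); a=np.degrees(np.arctan2(z,-x))
    m=(d>0)&(np.abs(y)<.1)&(r>.196)&(r<.23)&(z>.03)
    print(n,m.sum(), np.percentile(x[m],[5,50,95]).round(3),np.percentile(y[m],[2,50,98]).round(3),np.percentile(z[m]+.05,[5,50,95]).round(3),"r",np.percentile(r[m],[5,50,95]).round(3),"a",np.percentile(a[m],[5,50,95]).round(1))
    for lo in range(25,140,10):
        k=(d>0)&(np.abs(y)<.1)&(a>lo)&(a<lo+10)&(r>.15)&(r<.196); print(lo,k.sum(),np.median(r[k]).round(4) if k.any() else '',end=' | ')
    print()
    ims.append(im)
a=cv2.resize(ims[0][85:265,40:240],None,fx=3,fy=3); b=cv2.resize(ims[1][90:240,250:410],None,fx=2.4,fy=2.4)
o=np.zeros((540,600+390,3),np.uint8); o[:,:600]=a; o[:360,600:984]=b
o=cv2.resize(o,None,fx=.8,fy=.8); save("crop2.png",o)
```

```text
top 308 [-0.175 -0.17  -0.161] [-0.051  0.003  0.057] [0.171 0.176 0.179] r [0.202 0.212 0.216] a [35.1 36.8 37.6]
25 333 0.1734 | 35 1082 0.1742 | 45 1158 0.1739 | 55 1325 0.1738 | 65 1381 0.1735 | 75 1385 0.1734 | 85 1306 0.1733 | 95 1488 0.1737 | 105 1075 0.1841 | 115 784 0.1841 | 125 534 0.1839 | 135 284 0.184 | 
scene 144 [-0.175 -0.171 -0.163] [-0.056 -0.007  0.051] [0.169 0.175 0.18 ] r [0.204 0.211 0.217] a [34.8 36.4 37.6]
25 181 0.1725 | 35 576 0.1729 | 45 595 0.1729 | 55 588 0.1733 | 65 547 0.1734 | 75 466 0.1727 | 85 411 0.1729 | 95 418 0.1737 | 105 293 0.1835 | 115 109 0.1838 | 125 7 0.1838 | 135 1 0.1849 |
```

View pics/crop2.png

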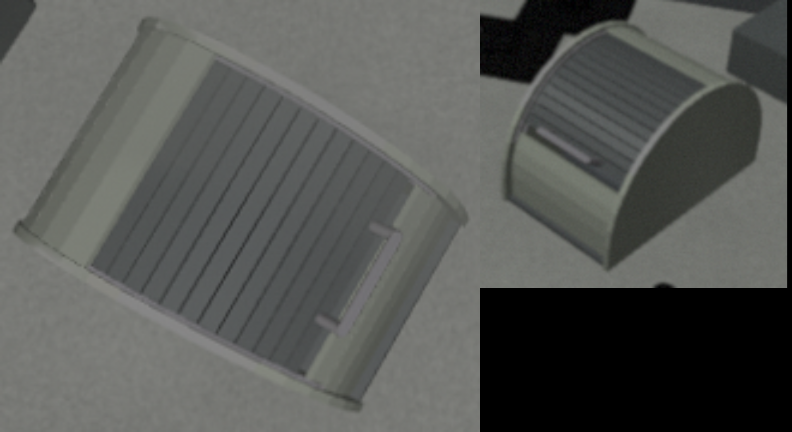

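The door stands slightly ajar: the handle is at about 35°, x=-0.170 and z=0.171 in the cabinet frame. The crop agrees, with the bar mid at (365,283). I move above the handle now.

Request:
step_arm(deltas=[[-0.45,-0.06,0,0,0],[-0.45,-0.1,0,0,0],[-0.45,-0.1,-0.05,-0.04,10.7],[-0.45,-0.1,-0.1,-0.08,10.7],[-0.45,-0.1,-0.47,-0.375,10.7],[-0.45,-0.1,-0.47,-0.375,10.7],[-0.45,-0.1,-0.47,-0.375,10.7],[-0.45,-0.1,-0.47,-0.375,10.7],[-0.45,-0.1,-0.47,-0.375,10.7],[-0.45,-0.1,-0.47,-0.375,10.7],[-0.45,-0.1,-0.47,-0.375,10.7],[-0.45,-0.1,-0.47,-0.375,10.7]])

```text
time_s: 2.8
tool_pos: [0.5316, 0.1203, 0.342]
tool_rot: [-78.6, 89.9, -16.7]
force: [-0.1, 0.5, 0.0]
grip_width: 0.0235
```

Request:
step_arm(deltas=[[-0.45,0,0,0,0],[-0.45,0,0,0,0]])

```text
time_s: 3.05
tool_pos: [0.5299, 0.1248, 0.3415]
tool_rot: [52.5, 90.0, 114.7]
force: [0.5, 0.4, -0.6]
grip_width: 0.0241
```

Request:
step_arm(deltas=[[-0.45,0.06,0,-0.004,0],[-0.45,0.11,0,-0.004,0],[-0.45,0.13,0,-0.004,0],[-0.45,0.13,0,-0.004,0]])

```text
time_s: 3.55
tool_pos: [0.5266, 0.122, 0.21]
tool_rot: [129.1, 89.8, -168.6]
force: [-0.2, -0.3, 0.6]
grip_width: 0.0239
```

Run:
```python
from h import *
im,d=read_camera("scene"); C=cloud("scene",d)
o=monitor.get_obs(); print(o["tool_pos"],o["tool_rot"]); M=R.from_euler('xyz',o["tool_rot"],degrees=True).as_matrix(); print(M.round(3))
c=[.611,.272,1.0842]; print(proj("scene",o["tool_pos"]))
save("c3.png",cv2.resize(im[40:240,220:420],None,fx=3,fy=3))
# body extents in tool frame above tool
for n in("scene","top"):
    im,d=read_camera(n);C=cloud(n,d); Q=(C-o["tool_pos"])@M
    k=(d>0)&(Q[...,0]<-.052)&(Q[...,0]>-.1)&(np.abs(Q[...,1])<.14)&(np.abs(Q[...,2])<.14)
    if k.any(): print(n,k.sum(),np.percentile(Q[k],[2,98],axis=0).round(3))
```

```text
[0.52779454 0.12192339 0.21163357] [ 99.30175929  89.96212116 161.57339659]
[[-0.001 -0.885  0.465]
 [ 0.     0.465  0.885]
 [-1.     0.001 -0.   ]]
[[292.04472489 154.61264377]]
scene 1240 [[-0.098 -0.041 -0.096]
 [-0.054  0.029  0.09 ]]
top 994 [[-0.097 -0.035 -0.096]
 [-0.067  0.036 -0.041]]
```

View pics/c3.png

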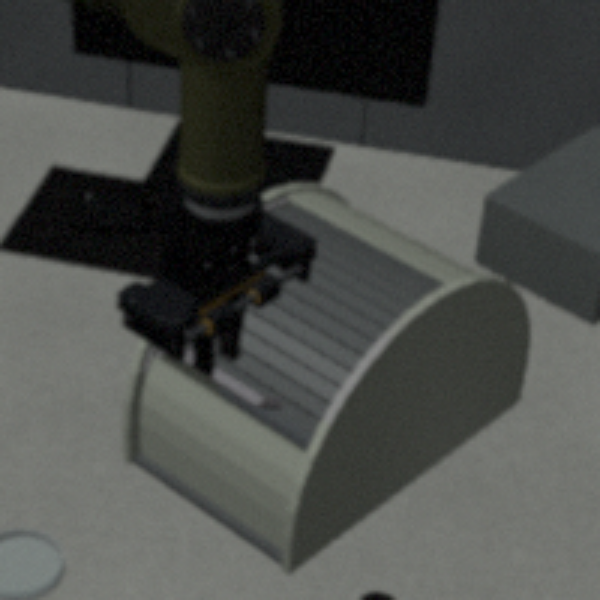

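The body's 190 mm runs along the jaws. The fingers straddle the bar at crop (240,385), so I descend and grip it.

Request:
step_arm(deltas=[[-0.45,0.016,0,0.0,0],[-0.45,0.031,0,0.0,0],[-0.45,0.031,0,0,0],[-0.8,0.031,0,0,0],[-1,0.031,0,0,0],[-1,0.031,0,0,0]], newtons=20)

```text
time_s: 4.45
tool_pos: [0.5303, 0.1244, 0.1806]
tool_rot: [-19.2, 89.6, 43.0]
force: [7.6, 8.3, -8.1]
grip_width: 0.0112
```

Request:
step_arm(deltas=[[-1,-0.012,0,0.011,0],[-1,-0.024,0,0.022,0],[-1,-0.034,0,0.034,0],[-1,-0.044,0,0.046,0],[-1,-0.053,0,0.059,0],[-1,-0.061,0,0.073,0],[-1,-0.068,0,0.087,0],[-1,-0.0735,0,0.102,0],[-1,-0.078,0,0.117,0],[-1,-0.082,0,0.132,0],[-1,-0.084,0,0.147,0],[-1,-0.085,0,0.162,0]])

```text
time_s: 5.95
tool_pos: [0.6052, 0.2645, 0.2685]
tool_rot: [-37.5, 89.8, 24.6]
force: [-2.5, -3.6, 5.1]
grip_width: 0.0111
```

Request:
step_arm(deltas=[[-1,0,0,0.002,0],[-1,0,0,0.004,0]])

```text
time_s: 6.2
tool_pos: [0.6052, 0.2644, 0.2684]
tool_rot: [173.2, 89.7, -124.8]
force: [-10.8, -11.1, 10.7]
grip_width: 0.0114
```

The door is at its stop. I release it and go above the tube, then look once the arm is clear.

Request:
step_arm(deltas=[[-0.4,0,0,-0.006,0],[-0.4,0,0,-0.006,0],[-0.4,-0.05,0,-0.006,0],[0.3,-0.09,0,-0.006,0],[0.3,-0.09,-0.015,-0.06,-5],[0.3,-0.09,-0.04,-0.12,-10],[0.3,-0.09,-0.2,-0.594,-30.7],[0.3,-0.09,-0.2,-0.594,-30.7],[0.3,-0.09,-0.2,-0.594,-30.7],[0.3,-0.09,-0.2,-0.594,-30.7],[0.3,-0.09,-0.2,-0.594,-30.7],[0.3,-0.09,-0.2,-0.594,-30.7]])

```text
time_s: 7.7
tool_pos: [0.5261, -0.2265, 0.3562]
tool_rot: [-87.2, 89.8, 5.7]
force: [0.7, 0.5, -0.0]
grip_width: 0.0565
```

Run:
```python
from h import *
c=[.611,.272,1.0842]
o=monitor.get_obs(); print(o["time_s"],o["tool_pos"],o["force"])
for n in("top","scene"):
    im,d=read_camera(n); C=cloud(n,d); X=C-[c[0],c[1],0]
    x=np.cos(c[2])*X[...,0]+np.sin(c[2])*X[...,1]; y=-np.sin(c[2])*X[...,0]+np.cos(c[2])*X[...,1]; z=C[...,2]-.05
    np.savez(n+"_open.npz",x=x,y=y,z=z+.05,d=d,im=im)
    r=np.hypot(x,z); a=np.degrees(np.arctan2(z,-x))
    m=(d>0)&(np.abs(y)<.1)&(r>.196)&(r<.23)&(z>.03); print(n,"handle",m.sum(),np.median(x[m]),np.percentile(y[m],[2,50,98]),np.median(z[m])+.05,np.median(a[m]))
    for q in regions_of(n,"clip")[:3]:
        k=q["pixels"]&(d>0); print("clip",q["p"],q["pixel"],k.sum(),[np.percentile(t[k],[2,50,98]).round(3) for t in(x,y,z+.05)])
    if n=="top": A=cv2.resize(im[85:265,40:240],None,fx=2.4,fy=2.4)
    else: B=cv2.resize(im[90:240,250:410],None,fx=2,fy=2)
O=np.zeros((432,800,3),np.uint8); O[:,:480]=A; O[:300,480:]=B
O=np.clip(O.astype(float)*1.6,0,255).astype(np.uint8); save("open.png",O)
```

```text
7.7 [ 0.52606472 -0.22648896  0.35615334] [ 0.67100809  0.47044259 -0.04650549]
top handle 346 -0.013208671687243545 [-0.05115623  0.00338057  0.05511542] 0.26144332729242903 86.43312283099871
clip 0.61 [150.4, 179.8] 3383 [array([-0.07 , -0.028,  0.012]), array([-0.092,  0.005,  0.098]), array([0.06 , 0.093, 0.125])]
scene handle 149 -0.013743078923824266 [-0.05624862 -0.00490693  0.0501818 ] 0.259497401877928 86.21455534891352
clip 0.56 [319.2, 160.4] 1128 [array([-0.07 , -0.032,  0.013]), array([-0.048,  0.031,  0.096]), array([0.059, 0.091, 0.139])]
```

View pics/open.png

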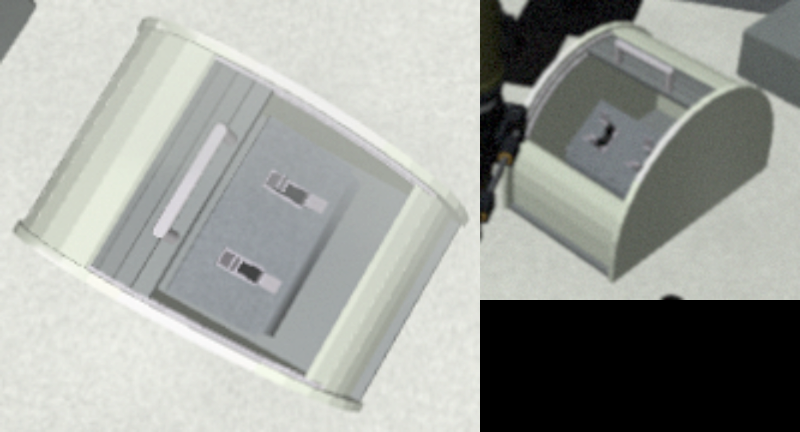

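Run:
```python
import numpy as np
s,c=np.sin(np.radians(35)),np.cos(np.radians(35))
for n in("top","scene"):
    f=np.load(n+"_open.npz"); x,y,z,d=[f[k] for k in"xyzd"]
    m=(d>0)&(abs(y)<.1)&(x>-.09)&(x<.03)&(np.hypot(x,z-.05)<.155)&(z>.03)
    # panel plane: u along slope, w normal offset
    u=x*c+z*s; w=-x*s+z*c
    k=m&(w<.2)
    h,e=np.histogram(w[k],bins=np.arange(0,.2,.002)); i=h.argmax(); w0=np.median(w[k&(abs(w-e[i]-.001)<.004)])
    p=m&(abs(w-w0)<.004); A=np.c_[x[p],y[p],np.ones(p.sum())]; co=np.linalg.lstsq(A,z[p],rcond=None)[0]
    print(n,"w0",w0,"slope deg",np.degrees(np.arctan(co[0])),co[1],"u range",np.percentile(u[p],[1,99]),"y",np.percentile(y[p],[1,99]), "x",np.percentile(x[p],[1,99]))
    for sg in(-1,1):
        q=m&(w-w0>.008)&(w-w0<.07)&(abs(y-sg*.045)<.03)
        print(sg,q.sum(),"y",np.percentile(y[q],[3,50,97]).round(4),"u",np.percentile(u[q],[2,50,98]).round(4),"w",np.percentile(w[q]-w0,[2,50,98]).round(4))
        t=q&(w-w0>.05); print("  tips",t.sum(),[(round(float(a),3),round(float(b),3),round(float(g),3)) for a,b,g in list(zip(u[t],w[t]-w0,y[t]))[::max(1,t.sum()//12)]])
```

```text
top w0 0.08813711377167877 slope deg 34.98675368295815 -0.0002168193825390352 u range [-0.02599495  0.07757273] y [-0.09616463  0.09816248] x [-0.07062325  0.01349888]
-1 156 y [-0.0496 -0.0421 -0.0358] u [0.0036 0.0197 0.0519] w [0.0095 0.0385 0.0606]
  tips 37 [(0.054, 0.063, -0.05), (0.052, 0.057, -0.045), (0.052, 0.06, -0.043), (0.049, 0.054, -0.042), (0.048, 0.054, -0.04), (0.006, 0.054, -0.048), (0.005, 0.054, -0.046), (0.009, 0.05, -0.041), (0.004, 0.057, -0.044), (0.007, 0.055, -0.04), (0.008, 0.05, -0.036), (0.004, 0.056, -0.039), (0.003, 0.057, -0.037)]
1 158 y [0.0405 0.0472 0.0538] u [0.0018 0.0179 0.0521] w [0.0092 0.0404 0.0598]
  tips 36 [(0.051, 0.057, 0.041), (0.053, 0.06, 0.047), (0.053, 0.063, 0.049), (0.051, 0.058, 0.051), (0.009, 0.051, 0.043), (0.004, 0.054, 0.043), (0.007, 0.053, 0.047), (0.002, 0.058, 0.043), (0.006, 0.053, 0.049), (0.002, 0.06, 0.045), (0.002, 0.06, 0.049), (0.002, 0.056, 0.052)]
scene w0 0.08681639583787629 slope deg 35.02999551329039 -0.003441133655843309 u range [-0.02708642  0.07794775] y [-0.03435338  0.0987266 ] x [-0.07116678  0.014620
[... 186 characters left out ...]
.041), (0.051, 0.057, -0.047), (0.048, 0.051, -0.043), (0.049, 0.061, -0.054), (0.045, 0.05, -0.052), (0.007, 0.058, -0.042), (0.003, 0.062, -0.046), (0.008, 0.053, -0.047), (0.003, 0.056, -0.048), (0.006, 0.056, -0.053)]
1 111 y [0.0346 0.0417 0.0516] u [0.0008 0.0293 0.0532] w [0.0082 0.0184 0.061 ]
  tips 17 [(0.054, 0.06, 0.048), (0.051, 0.061, 0.045), (0.053, 0.06, 0.043), (0.053, 0.066, 0.036), (0.05, 0.051, 0.049), (0.051, 0.055, 0.044), (0.053, 0.052, 0.043), (0.047, 0.051, 0.047), (0.049, 0.052, 0.043), (0.05, 0.055, 0.039), (0.003, 0.065, 0.047), (0.005, 0.059, 0.048), (0.009, 0.052, 0.046), (0.005, 0.056, 0.045), (0.006, 0.057, 0.041), (0.008, 0.055, 0.039), (0.003, 0.058, 0.038)]
```

The view shows the door up and the handle at crop (190,180), with two spring-clip pairs at (290,190) and (250,270). Fitted in the cabinet frame, the clip origin is about (-0.028, 0, 0.0875) and the seat about (-0.044, 0, 0.110).

The 190 mm body would hit the raised handle if the tube were held across its middle. The plan is:
1. Pinch one collar end-wise with the jaws along the tube.
2. Lay the tube in the clip's funnel.
3. Press it home with closed fingertips, with the body lying along cabinet y.

Request:
step_arm(deltas=[[0.0,0,0,0,0],[-0.05,0,0,0,0]])

```text
time_s: 8.15
tool_pos: [0.5264, -0.2234, 0.3555]
tool_rot: [-35.6, 90.0, 57.4]
force: [0.5, 0.3, 0.8]
grip_width: 0.0453
```

```bash
cat > s.py <<'E'
from h import *
import sys
o=monitor.get_obs(); M=R.from_euler('xyz',o["tool_rot"],degrees=True).as_matrix()
print("t",o["time_s"],"pos",o["tool_pos"].round(4),"q",o["qpos"].round(1),"F",o["force"].round(1),"T",o["wrist_torque"].round(2),"w",round(o["grip_width"],4))
print("tool z yaw",np.degrees(np.arctan2(M[1,2],M[0,2])).round(2))
if len(sys.argv)>3:
    t=np.array([float(a) for a in sys.argv[1:4]]); print("delta tool",(M.T@(t-o["tool_pos"])).round(4))
E
python3 s.py .4379 -.3594 .0985
```

```text
t 8.15 pos [ 0.5264 -0.2234  0.3555] q [-13.2   7.6  37.8  85.   -4.7  89.  117.5] F [0.5 0.3 0.8] T [0.05 0.01 0.03] w 0.0453
tool z yaw 93.02
delta tool [ 0.2569  0.0957 -0.1313]
```

Request:
step_arm(deltas=[[-0.1,0.02,0.01,-0.02,10.5],[-0.1,0.04,0.03,-0.05,21],[-0.1,0.07,0.06,-0.09,31.5],[-0.1,0.1,0.096,-0.131,42],[-0.1,0.13,0.096,-0.131,52.5],[-0.1,0.15,0.096,-0.131,63],[-0.1,0.17,0.096,-0.131,73.5],[-0.1,0.19,0.096,-0.131,84],[-0.1,0.2,0.096,-0.131,90.2],[-0.1,0.21,0.096,-0.131,90.2],[-0.1,0.21,0.096,-0.131,90.2],[-0.1,0.21,0.096,-0.131,90.2]])

```text
time_s: 9.65
tool_pos: [0.4365, -0.3609, 0.146]
tool_rot: [-17.9, 90.0, -15.2]
force: [-0.1, -0.3, 0.7]
grip_width: 0.0394
```

```bash
python3 s.py .4379 -.3594 .0855
python3 - <<'E'
from fit import *
T=[]
for n in("top","scene"):
    im,d=read_camera(n); C=cloud(n,d)
    P=C[(d>0)&(C[...,2]>.047)&(C[...,2]<.072)&(C[...,0]>.48)&(np.hypot(C[...,0]-.505,C[...,1]+.358)<.085)]; T.append(P)
    print(len(P),fit_tube(P,[.506,-.356,.049]))
for i in range(6): pass
E
```

```text
t 9.65 pos [ 0.4365 -0.3609  0.146 ] q [ -7.8  16.7  52.3 103.7 -14.4  66.5  51.8] F [-0.1 -0.3  0.7] T [-0.12  0.08 -0.02] w 0.0394
tool z yaw 2.7
delta tool [0.0605 0.0015 0.0014]
449 (array([ 0.50578586, -0.35617714,  0.04747215]), np.float64(0.001337853079749006))
515 (array([ 0.50751925, -0.35596496,  0.04930296]), np.float64(0.0015256187589337347))
```

Request:
step_arm(deltas=[[-0.1,0.04,0.0015,0.0015,0],[-0.1,0.06,0.0015,0.0015,0],[-0.1,0.06,0.0015,0.0015,0]])

```text
time_s: 10.12
tool_pos: [0.4366, -0.3588, 0.0844]
tool_rot: [153.2, 89.8, 155.8]
force: [0.4, -0.5, 1.3]
grip_width: 0.0394
```

Request:
step_arm(deltas=[[-0.1,0.004,0,0,0],[-0.1,0.004,0,0,0]])

```text
time_s: 10.38
tool_pos: [0.4379, -0.3597, 0.0823]
tool_rot: [-28.5, 89.9, -25.9]
force: [-0.6, 0.3, 0.4]
grip_width: 0.0392
```

Request:
step_arm(deltas=[[-0.1,0.002,0,0,0],[-0.1,0.002,0,0,0]])

```text
time_s: 10.62
tool_pos: [0.438, -0.3597, 0.0802]
tool_rot: [-26.2, 89.9, -23.6]
force: [-0.1, -1.4, 2.2]
grip_width: 0.0393
```

Request:
step_arm(deltas=[[-0.5,0,0,0,0],[-1,0,0,0,0],[-1,0,0,0,0],[-1,0,0,0,0]], newtons=60)

```text
time_s: 11.12
tool_pos: [0.4376, -0.3592, 0.0796]
tool_rot: [37.0, 90.0, 39.7]
force: [2.7, 0.5, 2.2]
grip_width: 0.0114
```

Request:
step_arm(deltas=[[-1,-0.003,0,0,0],[-1,-0.006,0,0,0],[-1,-0.01,0,0,0],[-1,-0.01,0,0,0]])

```text
time_s: 11.62
tool_pos: [0.4374, -0.3594, 0.0897]
tool_rot: [6.8, 90.0, 9.4]
force: [-0.5, -0.2, -1.9]
grip_width: 0.011
```

```bash
python3 s.py
python3 - <<'E'
from h import *
for n in("top","scene"):
    im,d=read_camera(n); C=cloud(n,d)
    k=(d>0)&(C[...,2]>.047)&(C[...,2]<.1)&(abs(C[...,1]+.356)<.03)
    for lo in np.arange(.46,.6,.02):
        q=k&(C[...,0]>lo)&(C[...,0]<lo+.02)
        if q.sum()>5: print(n,lo.round(2),np.percentile(C[...,2][q],90).round(4),end=' ')
    print()
E
```

```text
t 11.625 pos [ 0.4374 -0.3594  0.0897] q [ -5.6  21.   50.3 106.7 -18.4  60.9  54.5] F [-0.5 -0.2 -1.9] T [-0.06  0.12  0.  ] w 0.011
tool z yaw 2.62
top 0.46 0.0625 top 0.48 0.0697 top 0.5 0.0697 top 0.52 0.0654 top 0.54 0.0705 top 0.56 0.0737 
scene 0.46 0.0714 scene 0.48 0.0717 scene 0.5 0.0709 scene 0.52 0.0708 scene 0.54 0.071 scene 0.56 0.0745 scene 0.58 0.0664
```

The pinch holds level: barrel top is 0.071 along its length, and it weighs about 0.2 kg. I carry it over to the store.

Request:
step_arm(deltas=[[-1,-0.02,0,0,0],[-1,-0.06,0,0,0],[-1,-0.1,0,0,0],[-1,-0.14,0.01,0,0],[-1,-0.18,0.03,0.006,2],[-1,-0.22,0.06,0.011,4],[-1,-0.24,0.1,0.018,6],[-1,-0.24,0.14,0.025,8],[-1,-0.24,0.18,0.033,10],[-1,-0.24,0.22,0.04,12],[-1,-0.24,0.26,0.047,14],[-1,-0.24,0.3,0.054,16]])

```text
time_s: 13.22
tool_pos: [0.4776, -0.0566, 0.331]
tool_rot: [38.7, 89.9, 25.2]
force: [0.6, -0.2, -0.8]
grip_width: 0.011
```

```bash
python3 s.py .5177 .2422 .33
```

```text
t 13.225 pos [ 0.4776 -0.0566  0.331 ] q [-34.4  -6.5  35.2  99.    3.7  86.2 -13.2] F [ 0.6 -0.2 -0.8] T [-0.1   0.12 -0.01] w 0.011
tool z yaw -13.52
delta tool [ 0.0013  0.2999 -0.0309]
```

Request:
step_arm(deltas=[[-1,0,0.04,-0.004,2],[-1,0,0.08,-0.008,4],[-1,0,0.12,-0.012,6],[-1,0,0.16,-0.017,8],[-1,0,0.2,-0.021,10],[-1,0,0.24,-0.025,12],[-1,0,0.27,-0.028,14.4],[-1,0,0.29,-0.03,14.4],[-1,0,0.3,-0.031,14.4],[-1,0,0.3,-0.031,14.4],[-1,0,0.3,-0.031,14.4]])

```text
time_s: 14.6
tool_pos: [0.5173, 0.2403, 0.3299]
tool_rot: [-23.7, 90.0, -51.6]
force: [0.3, 0.8, -1.3]
grip_width: 0.0109
```

```bash
python3 s.py .5177 .2422 .189
python3 - <<'E'
from h import *
from fit import *
c=[.611,.272,1.0842]; z0=monitor.get_obs()["tool_pos"][2]-.0345
for n in("top","scene"):
    im,d=read_camera(n); C=cloud(n,d); X=C-[c[0],c[1],0]
    x=np.cos(c[2])*X[...,0]+np.sin(c[2])*X[...,1]; y=-np.sin(c[2])*X[...,0]+np.cos(c[2])*X[...,1]; z=C[...,2]
    k=(d>0)&(abs(x+.07)<.04)&(y<.03)&(y>-.09)&(abs(z-z0)<.025)&(z>z0)
    print(n,k.sum(),[np.percentile(t[k],[2,50,98]).round(4) for t in(x,y,z)],z0)
    P=np.c_[x[k],y[k],z[k]-z0+.045]; f,e=fit_tube(P,[-.07,0,np.pi/2]); print(f,np.degrees(f[2]),e)
im,d=read_camera("scene"); save("hold.png",cv2.resize(im[40:240,220:420],None,fx=3,fy=3))
E
```

```text
t 14.6 pos [0.5173 0.2403 0.3299] q [-46.8   6.9  21.4  87.4  -2.5  86.1 -53.3] F [ 0.3  0.8 -1.3] T [-0.04  0.18  0.03] w 0.0109
tool z yaw -27.89
delta tool [ 0.1409  0.0019 -0.0006]
top 728 [array([-0.0915, -0.0813, -0.0596]), array([-0.0741, -0.0375,  0.027 ]), array([0.2963, 0.3071, 0.3141])] 0.2953829283840943
[-0.07308237 -0.03687401  1.53944151] 88.20350117380909 0.001366478183665627
scene 339 [array([-0.0917, -0.081 , -0.0622]), array([-0.0794, -0.0323,  0.0271]), array([0.296 , 0.3058, 0.3133])] 0.2953829283840943
[-0.0721795  -0.03773945  1.53411883] 87.89853419697522 0.00212324868908571
```

View pics/hold.png

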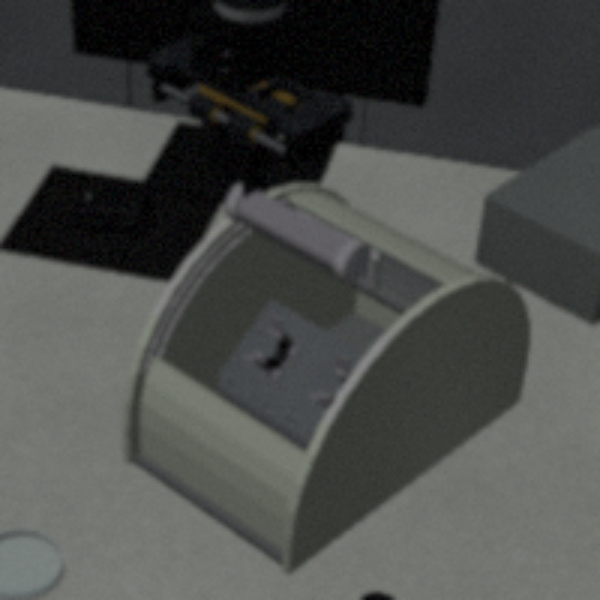

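The tube is held level at crop (300,235), in front of the raised handle and above the clips. I lower it toward the funnel.

Request:
step_arm(deltas=[[-1,0.03,0,0,0],[-1,0.06,0.001,0,0],[-1,0.09,0.001,0,0],[-1,0.115,0.001,0,0],[-1,0.13,0.001,0,0],[-1,0.137,0.001,0,0],[-1,0.137,0.001,0,0]])

```text
time_s: 15.62
tool_pos: [0.5176, 0.2427, 0.1928]
tool_rot: [54.5, 90.0, 26.7]
force: [0.5, 0.3, -1.2]
grip_width: 0.0107
```

Request:
step_arm(deltas=[[-1,0.002,0,0,0],[-1,0.004,0,0,0],[-1,0.004,0,0,0]])

```text
time_s: 16.0
tool_pos: [0.5175, 0.2428, 0.1887]
tool_rot: [71.0, 90.0, 43.3]
force: [1.2, -0.1, -1.1]
grip_width: 0.0108
```

```bash
python3 s.py .5177 .2422 .189
```

```text
t 16.0 pos [0.5175 0.2428 0.1887] q [-46.3  10.9  20.9  99.4  -4.1  70.5 -52.2] F [ 1.2 -0.1 -1.1] T [0.01 0.18 0.04] w 0.0108
tool z yaw -27.77
delta tool [-0.0003 -0.0004  0.0005]
```

Request:
step_arm(deltas=[[-1,0.001,0,0,0],[-1,0.001,0,0,0]], newtons=15)

```text
time_s: 16.25
tool_pos: [0.5175, 0.2428, 0.1876]
tool_rot: [60.6, 90.0, 32.8]
force: [-0.2, -0.1, -1.5]
grip_width: 0.0123
```

Request:
step_arm(deltas=[[-1,0,0,0,0],[-1,0,0,0,0]], newtons=5)

```text
time_s: 16.5
tool_pos: [0.5176, 0.2428, 0.1878]
tool_rot: [49.7, 90.0, 21.9]
force: [0.4, -0.6, -1.3]
grip_width: 0.0131
```

```bash
python3 s.py
cat > tb.py <<'E'
from h import *
c=[.611,.272,1.0842]
for n in("top","scene"):
    im,d=read_camera(n); C=cloud(n,d); X=C-[c[0],c[1],0]
    x=np.cos(c[2])*X[...,0]+np.sin(c[2])*X[...,1]; y=-np.sin(c[2])*X[...,0]+np.cos(c[2])*X[...,1]; z=C[...,2]
    s,k_=np.sin(np.radians(35)),np.cos(np.radians(35)); w=-x*s+z*k_-.0875
    for lo in np.arange(-.09,.09,.02):
        k=(d>0)&(y>lo)&(y<lo+.02)&(x>-.11)&(x<-.025)&(z<.19)&(w>.01)
        if k.sum()>5:
            i=w[k]>np.percentile(w[k],90); print(n,round(lo+.01,2),k.sum(),"w",np.percentile(w[k],95).round(4),"x,z",x[k][i].mean().round(4),z[k][i].mean().round(4))
E
python3 tb.py
```

```text
t 16.5 pos [0.5176 0.2428 0.1878] q [-46.3  10.9  20.9  99.4  -4.1  70.4 -52.1] F [ 0.4 -0.6 -1.3] T [-0.1   0.08 -0.03] w 0.0131
tool z yaw -27.77
top -0.08 11 w 0.0802 x,z -0.0772 0.151
top -0.06 140 w 0.0807 x,z -0.08 0.1498
top -0.04 160 w 0.0801 x,z -0.0791 0.1501
top -0.02 54 w 0.0837 x,z -0.0786 0.155
top 0.0 77 w 0.0881 x,z -0.0818 0.1576
top 0.02 86 w 0.0887 x,z -0.0813 0.1586
top 0.04 40 w 0.0905 x,z -0.0839 0.1591
top 0.06 59 w 0.0978 x,z -0.0839 0.168
top 0.08 52 w 0.101 x,z -0.0817 0.174
scene -0.08 20 w 0.0826 x,z -0.0823 0.1513
scene -0.06 77 w 0.0818 x,z -0.0815 0.1503
scene -0.04 89 w 0.0832 x,z -0.0816 0.1515
scene -0.02 66 w 0.0846 x,z -0.0813 0.1548
scene 0.0 66 w 0.0872 x,z -0.0797 0.1578
scene 0.02 62 w 0.0876 x,z -0.082 0.1572
scene 0.04 105 w 0.0934 x,z -0.0746 0.1712
scene 0.06 97 w 0.1075 x,z -0.0751 0.1864
scene 0.08 46 w 0.1114 x,z -0.0789 0.1879
```

The far end has already drooped gently toward its clip. I ease off and open.

Request:
step_arm(deltas=[[-1,0,0,0,0],[-1,0,0,0,0]], newtons=3)

```text
time_s: 16.85
tool_pos: [0.5175, 0.2428, 0.1876]
tool_rot: [53.1, 90.0, 25.3]
force: [0.0, 0.6, -0.5]
grip_width: 0.0128
```

Request:
step_arm(deltas=[[-0.6,0,0,0,0],[-0.5,0,0,0,0],[-0.4,0,0,0,0],[-0.4,0,0,0,0]])

```text
time_s: 17.35
tool_pos: [0.5175, 0.2428, 0.1876]
tool_rot: [56.4, 90.0, 28.6]
force: [-0.2, -0.2, -0.0]
grip_width: 0.0253
```

```bash
python3 s.py; python3 tb.py
```

```text
t 17.35 pos [0.5175 0.2428 0.1876] q [-46.3  10.9  20.9  99.5  -4.1  70.4 -52.1] F [-0.2 -0.2 -0. ] T [-0.11  0.06  0.  ] w 0.0253
tool z yaw -27.78
top -0.06 132 w 0.0725 x,z -0.0666 0.1488
top -0.04 153 w 0.0694 x,z -0.0649 0.1462
top -0.02 19 w 0.0683 x,z -0.071 0.1413
top 0.0 47 w 0.0706 x,z -0.0714 0.1433
top 0.02 34 w 0.0688 x,z -0.0722 0.1404
top 0.04 25 w 0.061 x,z -0.0783 0.1287
top 0.06 48 w 0.069 x,z -0.0743 0.1455
top 0.08 54 w 0.1029 x,z -0.0779 0.1778
scene -0.06 70 w 0.0731 x,z -0.0709 0.1471
scene -0.04 87 w 0.0704 x,z -0.068 0.146
scene -0.02 58 w 0.0713 x,z -0.0675 0.1466
scene 0.0 62 w 0.0708 x,z -0.0687 0.1463
scene 0.02 56 w 0.0698 x,z -0.0655 0.1464
scene 0.04 131 w 0.1059 x,z -0.0756 0.1831
scene 0.06 75 w 0.1018 x,z -0.0748 0.169
scene 0.08 62 w 0.11 x,z -0.0776 0.1866
```

The tube lies in the funnel, barrel top about 70 mm off the panel at both ends. I raise the tool, check, then go to the pressing start.

Request:
step_arm(deltas=[[-0.4,-0.03,0,0,0],[-0.4,-0.07,0,0,0],[-1,-0.1,0,0,0],[-1,-0.1,-0.02,-0.05,0],[-1,-0.1,-0.06,-0.09,0],[-1,-0.1,-0.1,-0.09,0],[-1,-0.1,-0.1,-0.09,0]], newtons=20)

```text
time_s: 18.32
tool_pos: [0.3906, 0.1943, 0.2882]
tool_rot: [92.0, 89.9, 64.1]
force: [0.7, -0.0, -0.1]
grip_width: 0.0002
```

```bash
python3 s.py .5733 .2008 .26; python3 tb.py
python3 - <<'E'
from h import *
ims=[read_camera(n)[0] for n in("top","scene")]
O=np.zeros((432,800,3),np.uint8); O[:,:480]=cv2.resize(ims[0][85:265,40:240],None,fx=2.4,fy=2.4); O[:300,480:]=cv2.resize(ims[1][90:240,250:410],None,fx=2,fy=2)
save("lay.png",np.clip(O*1.6,0,255).astype(np.uint8))
E
```

```text
t 18.325 pos [0.3906 0.1943 0.2882] q [-50.5 -10.3  18.1 107.8   3.2  81.9 -61. ] F [ 0.7 -0.  -0.1] T [-0.06  0.06  0.01] w 0.0002
tool z yaw -27.88
delta tool [0.0284 0.0911 0.1585]
top -0.06 131 w 0.0726 x,z -0.0684 0.148
top -0.04 180 w 0.07 x,z -0.0664 0.1461
top -0.02 120 w 0.0702 x,z -0.0671 0.1459
top 0.0 125 w 0.0702 x,z -0.0679 0.1452
top 0.02 127 w 0.07 x,z -0.0665 0.1457
top 0.04 171 w 0.0696 x,z -0.0679 0.145
top 0.06 148 w 0.0708 x,z -0.0672 0.1465
top 0.08 61 w 0.0717 x,z -0.0672 0.1484
scene -0.06 74 w 0.0745 x,z -0.0712 0.1471
scene -0.04 85 w 0.0688 x,z -0.0668 0.1448
scene -0.02 59 w 0.0705 x,z -0.0685 0.1451
scene 0.0 59 w 0.0704 x,z -0.0678 0.1463
scene 0.02 60 w 0.0717 x,z -0.0668 0.1472
scene 0.04 103 w 0.07 x,z -0.0662 0.1457
scene 0.06 74 w 0.0723 x,z -0.0701 0.1464
scene 0.08 30 w 0.0739 x,z -0.0722 0.1473
```

View pics/lay.png

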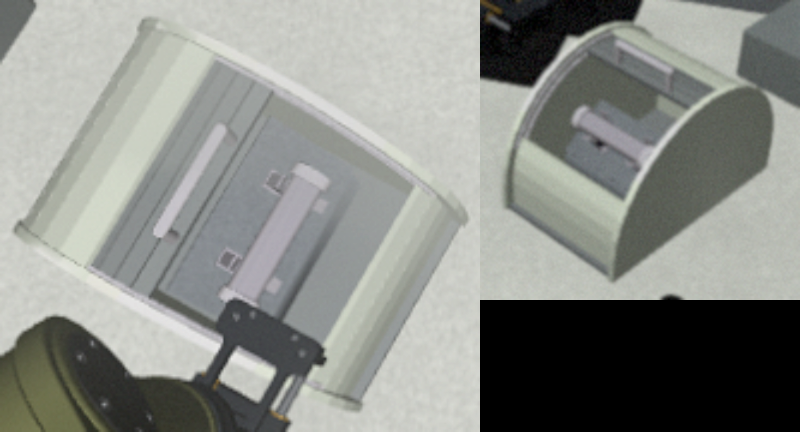

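The view shows the tube lying square across both clips, between the collars at crop (312,172) and (240,295). I check its y-centring, then move to the pressing start.

Run:
```python
from h import *
c=[.611,.272,1.0842]
for n in("top","scene"):
    im,d=read_camera(n); C=cloud(n,d); X=C-[c[0],c[1],0]
    x=np.cos(c[2])*X[...,0]+np.sin(c[2])*X[...,1]; y=-np.sin(c[2])*X[...,0]+np.cos(c[2])*X[...,1]; z=C[...,2]
    w=-x*.5736+z*.8192-.0875
    k=(d>0)&(abs(y)<.105)&(x>-.085)&(x<-.05)&(z<.165)&(w>.06)
    print(n,np.percentile(y[k],[.5,50,99.5]).round(4))
```

```text
top [-0.0674  0.0049  0.0782]
scene [-0.0702  0.0043  0.0842]
```

Request:
step_arm(deltas=[[-1,0.0,0.04,0.05,0],[-1,0.0,0.07,0.1,0],[-1,0.02,0.09,0.14,0],[-1,0.028,0.091,0.158,0],[-1,0.028,0.091,0.158,0],[-1,0.028,0.091,0.158,0]])

```text
time_s: 19.38
tool_pos: [0.5726, 0.2037, 0.2602]
tool_rot: [124.3, 89.9, 96.6]
force: [-0.9, 0.4, 0.3]
grip_width: 0.0006
```

```bash
python3 s.py .5733 .2008 .1686
```

```text
t 19.375 pos [0.5726 0.2037 0.2602] q [-44.2  13.3  26.4  88.9  -6.   79.2 -45. ] F [-0.9  0.4  0.3] T [-0.09  0.1   0.  ] w 0.0006
tool z yaw -27.73
delta tool [ 0.0916 -0.0024  0.002 ]
```

Request:
step_arm(deltas=[[-1,0.03,-0.002,0.002,0],[-1,0.06,-0.002,0.002,0],[-1,0.08,-0.002,0.002,0],[-1,0.0915,-0.002,0.002,0],[-1,0.0915,-0.002,0.002,0]])

```text
time_s: 20.0
tool_pos: [0.5739, 0.2007, 0.168]
tool_rot: [-168.2, 90.0, 164.1]
force: [-0.2, 0.1, -0.2]
grip_width: 0.0004
```

```bash
python3 s.py .5733 .2008 .1686
```

```text
t 20.0 pos [0.5739 0.2007 0.168 ] q [-43.4  16.7  25.9  95.7  -7.7  69.3 -43.4] F [-0.2  0.1 -0.2] T [-0.04  0.13  0.02] w 0.0004
tool z yaw -27.75
delta tool [-0.0006 -0.0002 -0.0005]
```

Request:
step_arm(deltas=[[-1,0.0025,0.0017,0,0],[-1,0.005,0.0035,0,0],[-1,0.0075,0.0052,0,0],[-1,0.0098,0.0069,0,0]])

```text
time_s: 20.5
tool_pos: [0.5785, 0.2073, 0.1606]
tool_rot: [68.6, 89.8, 40.8]
force: [-1.8, 0.2, 12.4]
grip_width: 0.0002
```

Request:
step_arm(deltas=[[-1,0.0016,0.0011,0,0],[-1,0.0033,0.0023,0,0],[-1,0.0033,0.0023,0,0]])

```text
time_s: 20.88
tool_pos: [0.5805, 0.2111, 0.1582]
tool_rot: [70.1, 89.6, 42.4]
force: [-1.1, 2.3, 10.4]
grip_width: 0.0004
```

Request:
step_arm(deltas=[[-1,0.0016,0.0011,0,0],[-1,0.0033,0.0023,0,0],[-1,0.0033,0.0023,0,0]])

```text
time_s: 21.25
tool_pos: [0.5823, 0.2146, 0.1554]
tool_rot: [70.3, 89.4, 42.7]
force: [1.5, 4.8, 9.1]
grip_width: 0.0007
```

```bash
python3 s.py; python3 tb.py
```

```text
t 21.25 pos [0.5823 0.2146 0.1554] q [-43.5  18.4  25.4  95.2  -8.7  67.8 -43.6] F [1.5 4.8 9.1] T [ 1.08 -0.27 -0.04] w 0.0007
tool z yaw -27.67
top -0.06 56 w 0.062 x,z -0.0695 0.1342
top -0.04 89 w 0.0594 x,z -0.0509 0.1443
top 0.0 13 w 0.109 x,z -0.0774 0.1862
top 0.04 68 w 0.0591 x,z -0.0657 0.1333
top 0.06 54 w 0.0604 x,z -0.068 0.1334
top 0.08 18 w 0.0609 x,z -0.0743 0.1295
scene -0.06 62 w 0.0623 x,z -0.0634 0.1391
scene -0.04 95 w 0.0594 x,z -0.0666 0.1338
scene -0.02 113 w 0.0984 x,z -0.0703 0.1796
scene 0.0 87 w 0.1014 x,z -0.0742 0.1799
scene 0.02 42 w 0.0618 x,z -0.0675 0.142
scene 0.04 98 w 0.0615 x,z -0.0723 0.1314
scene 0.06 73 w 0.0607 x,z -0.0667 0.1353
scene 0.08 28 w 0.064 x,z -0.0638 0.1411
```

Both ends have advanced evenly: barrel top went from 70 to 59 mm off the panel at about 10 N. I carry on in small steps until it snaps.

Request:
step_arm(deltas=[[-1,0.0015,0.0002,0,0],[-1,0.003,0.0004,0,0],[-1,0.003,0.0004,0,0]])

```text
time_s: 21.72
tool_pos: [0.5832, 0.2161, 0.1531]
tool_rot: [70.3, 89.2, 42.7]
force: [2.0, 5.9, 10.5]
grip_width: 0.0004
```

Request:
step_arm(deltas=[[-1,0.0015,0.0002,0,0],[-1,0.003,0.0004,0,0],[-1,0.003,0.0004,0,0]])

```text
time_s: 22.1
tool_pos: [0.5839, 0.2173, 0.1507]
tool_rot: [70.3, 89.1, 42.7]
force: [1.9, 7.7, 12.5]
grip_width: 0.0004
```

```bash
python3 s.py; python3 tb.py|grep -v 0.0[02]
```

```text
t 22.1 pos [0.5839 0.2173 0.1507] q [-43.5  18.8  25.3  95.3  -9.   67.1 -43.6] F [ 1.9  7.7 12.5] T [ 1.71 -0.58 -0.  ] w 0.0004
tool z yaw -27.62
top -0.06 55 w 0.0592 x,z -0.0642 0.1343
top -0.04 107 w 0.0575 x,z -0.0608 0.1348
top 0.0 18 w 0.0997 x,z -0.0731 0.1777
top 0.04 79 w 0.0569 x,z -0.0754 0.1233
top 0.06 61 w 0.0566 x,z -0.065 0.1306
top 0.08 22 w 0.058 x,z -0.0719 0.1271
scene -0.06 52 w 0.0609 x,z -0.0703 0.1325
scene -0.04 100 w 0.0569 x,z -0.0713 0.127
scene 0.0 81 w 0.0967 x,z -0.0724 0.1748
scene 0.04 105 w 0.0563 x,z -0.0583 0.135
scene 0.06 74 w 0.0586 x,z -0.0641 0.1339
scene 0.08 29 w 0.0604 x,z -0.0642 0.1364
```

The reaction shows the finger is sitting too far on top of the tube, pressing it onto the lower arms. I lift off, re-measure, and press further forward on the front flank.

Request:
step_arm(deltas=[[-1,-0.01,0.004,0,0],[-1,-0.04,-0.01,0,0],[-1,-0.06,-0.02,0,0],[-1,-0.06,-0.02,0,0]])

```text
time_s: 22.7
tool_pos: [0.5717, 0.1927, 0.2075]
tool_rot: [53.8, 89.8, 26.0]
force: [-0.1, 0.5, -0.5]
grip_width: 0.0003
```

```bash
python3 s.py
python3 - <<'E'
from h import *
from scipy.optimize import least_squares
c=[.611,.272,1.0842]
for n in("top","scene"):
    im,d=read_camera(n); C=cloud(n,d); X=C-[c[0],c[1],0]
    x=np.cos(c[2])*X[...,0]+np.sin(c[2])*X[...,1]; y=-np.sin(c[2])*X[...,0]+np.cos(c[2])*X[...,1]; z=C[...,2]
    w=-x*.5736+z*.8192-.0875
    for a,b in((-.035,.035),(-.035,0),(0,.035)):
        k=(d>0)&(y>a)&(y<b)&(x>-.085)&(x<-.03)&(w>.03)&(w<.08)&(z<.16)
        f=least_squares(lambda p:np.hypot(x[k]-p[0],z[k]-p[1])-.016,[-.055,.12],loss='soft_l1',f_scale=.002)
        p=f.x; print(n,a,b,k.sum(),"axis x,z",p.round(4),"w",(-p[0]*.5736+p[1]*.8192-.0875).round(4),"u",(p[0]*.8192+p[1]*.5736).round(4))
E
```

```text
t 22.7 pos [0.5717 0.1927 0.2075] q [-43.5  14.3  26.5  93.9  -6.6  73.2 -43.7] F [-0.1  0.5 -0.5] T [-0.08  0.1   0.05] w 0.0003
tool z yaw -27.88
top -0.035 0.035 3 axis x,z [-0.0524  0.1247] w 0.0447 u 0.0286
top -0.035 0 0 axis x,z [-0.055  0.12 ] w 0.0424 u 0.0238
top 0 0.035 3 axis x,z [-0.0524  0.1247] w 0.0447 u 0.0286
scene -0.035 0.035 206 axis x,z [-0.0499  0.1206] w 0.0399 u 0.0283
scene -0.035 0 101 axis x,z [-0.0501  0.1208] w 0.0401 u 0.0282
scene 0 0.035 105 axis x,z [-0.0497  0.1204] w 0.0396 u 0.0284
```

```bash
python3 s.py .5757 .2054 .1558
```

```text
t 22.8 pos [0.5704 0.1937 0.2051] q [-43.6  14.4  26.4  94.   -6.7  73.1 -43.7] F [-0.3  0.6  0.1] T [-0.1  -0.   -0.03] w 0.0005
tool z yaw -27.78
delta tool [ 0.0493  0.0128 -0.0007]
```

Request:
step_arm(deltas=[[-1,0.02,0.006,0,0],[-1,0.04,0.012,0,0],[-1,0.0517,0.013,0,0],[-1,0.0517,0.013,0,0]])

```text
time_s: 23.3
tool_pos: [0.5757, 0.2049, 0.1517]
tool_rot: [-120.7, 89.8, -148.4]
force: [-0.5, -0.1, 0.6]
grip_width: 0.0003
```

```bash
python3 s.py .5757 .2054 .1558
```

```text
t 23.3 pos [0.5757 0.2049 0.1517] q [-43.4  18.   25.7  96.1  -8.3  68.  -43.4] F [-0.5 -0.1  0.6] T [-0.09  0.03 -0.01] w 0.0003
tool z yaw -27.76
delta tool [-0.0041  0.0005 -0.0002]
```

Request:
step_arm(deltas=[[-1,0.0,0.002,0,0],[-1,0.0005,0.004,0,0],[-1,0.002,0.005,0,0],[-1,0.002,0.005,0,0]])

```text
time_s: 23.8
tool_pos: [0.5795, 0.2095, 0.1526]
tool_rot: [49.7, 89.9, 21.9]
force: [0.5, -0.1, 1.2]
grip_width: 0.0002
```

Request:
step_arm(deltas=[[-1,0.0012,0.0009,0,0],[-1,0.0025,0.0017,0,0],[-1,0.0025,0.0017,0,0]])

```text
time_s: 24.18
tool_pos: [0.5804, 0.2103, 0.1504]
tool_rot: [14.6, 89.9, -13.2]
force: [-1.6, -2.2, 5.3]
grip_width: 0.0005
```

Request:
step_arm(deltas=[[-1,0.0012,0.0009,0,0],[-1,0.0025,0.0017,0,0],[-1,0.0025,0.0017,0,0]])

```text
time_s: 24.55
tool_pos: [0.5805, 0.2127, 0.1466]
tool_rot: [-136.2, 90.0, -163.9]
force: [0.5, -1.5, 0.3]
grip_width: 0.0004
```

```bash
python3 s.py; python3 tb.py|grep -v 0.0[02]
```

```text
t 24.55 pos [0.5805 0.2127 0.1466] q [-43.5  19.   25.5  95.5  -8.7  67.4 -43.6] F [ 0.5 -1.5  0.3] T [-0.17  0.05 -0.  ] w 0.0004
tool z yaw -27.76
top -0.06 82 w 0.0478 x,z -0.0481 0.1338
top -0.04 61 w 0.0606 x,z -0.0624 0.1379
top 0.0 10 w 0.1015 x,z -0.0784 0.1766
top 0.04 48 w 0.0593 x,z -0.0881 0.1184
top 0.06 33 w 0.0598 x,z -0.0819 0.1222
scene -0.06 33 w 0.0546 x,z -0.0663 0.1268
scene -0.04 78 w 0.0565 x,z -0.074 0.1231
scene 0.0 77 w 0.0974 x,z -0.0773 0.1714
scene 0.04 85 w 0.0585 x,z -0.0699 0.1299
scene 0.06 73 w 0.0617 x,z -0.065 0.1369
scene 0.08 29 w 0.0629 x,z -0.0637 0.1405
```

The force fell away, but the ends look uneven: the -y end is home and the +y end seems still up. I lift and check.

Request:
step_arm(deltas=[[-1,-0.01,-0.008,0,0],[-1,-0.04,-0.012,0,0],[-1,-0.08,-0.02,0,0],[-0.17,-0.1,-0.05,0,0],[-0.17,-0.1,-0.08,0,0],[-0.17,-0.1,-0.08,0,0]])

```text
time_s: 25.4
tool_pos: [0.543, 0.1387, 0.2482]
tool_rot: [70.8, 89.9, 42.7]
force: [0.8, 0.4, 0.3]
grip_width: 0.0226
```

```bash
python3 s.py; python3 tb.py
python3 - <<'E'
from h import *
ims=[read_camera(n)[0] for n in("top","scene")]
O=np.zeros((432,800,3),np.uint8); O[:,:480]=cv2.resize(ims[0][85:265,40:240],None,fx=2.4,fy=2.4); O[:300,480:]=cv2.resize(ims[1][90:240,250:410],None,fx=2,fy=2)
save("snap1.png",np.clip(O*1.6,0,255).astype(np.uint8))
E
```

```text
t 25.4 pos [0.543  0.1387 0.2482] q [-42.6   7.4  28.1  96.6  -3.6  76.8 -41.9] F [0.8 0.4 0.3] T [-0.02  0.12 -0.04] w 0.0226
tool z yaw -28.01
scene -0.06 36 w 0.0574 x,z -0.0509 0.1411
scene -0.04 92 w 0.0572 x,z -0.0595 0.1355
scene -0.02 61 w 0.0495 x,z -0.058 0.1279
scene 0.0 63 w 0.0535 x,z -0.0605 0.1307
scene 0.02 62 w 0.0559 x,z -0.0607 0.1324
scene 0.04 105 w 0.0594 x,z -0.062 0.1359
scene 0.06 51 w 0.0603 x,z -0.0684 0.1328
scene 0.08 15 w 0.0606 x,z -0.0677 0.1335
```

View pics/snap1.png

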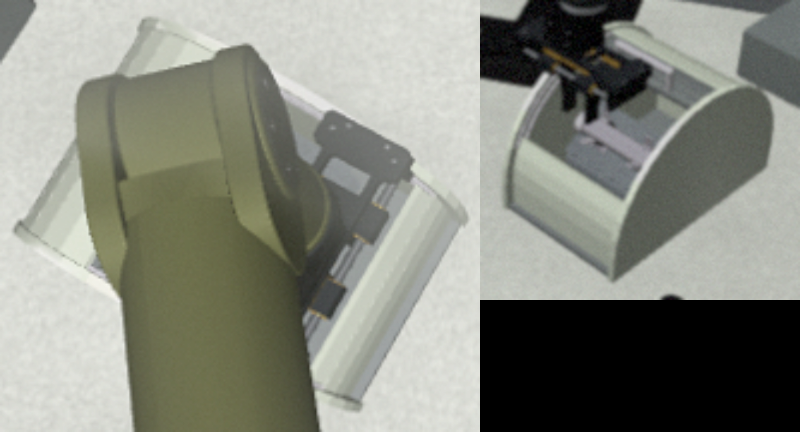

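Picture and depth agree: the -y pair has snapped and the +y pair has not, with the tube tilted about 8°. I part the fingers to about 36 mm so that the +y finger presses near its pair.

```bash
python3 s.py .5730 .2068 .1558
```

```text
t 25.6 pos [0.5433 0.1428 0.2469] q [-42.7   7.6  27.9  96.5  -3.7  76.8 -41.9] F [ 0.6  0.9 -0.6] T [-0.14  0.1   0.05] w 0.0338
tool z yaw -27.7
delta tool [ 0.0911  0.0705 -0.0034]
```

Request:
step_arm(deltas=[[-0.17,0,0.04,0.0,0],[-0.17,0.0,0.072,0.0,0],[-0.17,0.03,0.074,0,0],[-0.17,0.06,0.074,0,0],[-0.17,0.08,0.074,0,0],[-0.17,0.08,0.074,0,0]])

```text
time_s: 26.35
tool_pos: [0.5768, 0.2073, 0.1651]
tool_rot: [-124.3, 89.8, -152.1]
force: [-0.8, -0.2, 0.3]
grip_width: 0.0366
```

```bash
python3 s.py .5730 .2068 .1558
```

```text
t 26.35 pos [0.5768 0.2073 0.1651] q [-43.7  17.6  25.9  95.   -8.1  69.4 -43.7] F [-0.8 -0.2  0.3] T [-0.1   0.04 -0.04] w 0.0366
tool z yaw -27.74
delta tool [ 0.0093 -0.0022 -0.0031]
```

Request:
step_arm(deltas=[[-0.17,0.006,-0.002,-0.003,0],[-0.17,0.011,-0.001,-0.003,0],[-0.17,0.0125,0.002,-0.003,0],[-0.17,0.0135,0.004,-0.003,0],[-0.17,0.0135,0.004,-0.003,0]])

```text
time_s: 26.98
tool_pos: [0.5772, 0.2125, 0.1536]
tool_rot: [57.5, 90.0, 29.8]
force: [-0.1, 0.3, 0.1]
grip_width: 0.0359
```

Request:
step_arm(deltas=[[-0.17,0.0012,0.0009,0,0],[-0.17,0.0025,0.0017,0,0],[-0.17,0.0025,0.0017,0,0]])

```text
time_s: 27.35
tool_pos: [0.5778, 0.2137, 0.1508]
tool_rot: [-140.7, 90.0, -168.4]
force: [-0.8, 0.2, -0.9]
grip_width: 0.0358
```

Request:
step_arm(deltas=[[-0.17,0.0012,0.0009,0,0],[-0.17,0.0025,0.0017,0,0],[-0.17,0.0025,0.0017,0,0]])

```text
time_s: 27.72
tool_pos: [0.5785, 0.2148, 0.1487]
tool_rot: [-117.4, 90.0, -145.2]
force: [-0.5, -1.0, 3.1]
grip_width: 0.0362
```

```bash
python3 s.py; python3 tb.py
```

```text
t 27.725 pos [0.5785 0.2148 0.1487] q [-43.8  18.8  25.5  95.6  -8.6  67.6 -44. ] F [-0.5 -1.   3.1] T [-0.43  0.48  0.08] w 0.0362
tool z yaw -27.79
top -0.06 47 w 0.0478 x,z -0.0544 0.1271
top -0.04 13 w 0.0604 x,z -0.0836 0.1222
top -0.02 18 w 0.1069 x,z -0.0786 0.1835
top 0.0 20 w 0.0509 x,z -0.062 0.1255
top 0.02 14 w 0.1005 x,z -0.0769 0.1759
top 0.04 18 w 0.0611 x,z -0.0888 0.1202
top 0.06 24 w 0.059 x,z -0.0645 0.1341
scene -0.06 38 w 0.0581 x,z -0.0612 0.1359
scene -0.04 97 w 0.0939 x,z -0.07 0.1738
scene -0.02 100 w 0.0958 x,z -0.0756 0.1714
scene 0.0 34 w 0.0536 x,z -0.0572 0.1326
scene 0.02 147 w 0.1021 x,z -0.0718 0.1819
scene 0.04 54 w 0.105 x,z -0.075 0.176
scene 0.06 76 w 0.0603 x,z -0.061 0.1381
scene 0.08 25 w 0.0602 x,z -0.0607 0.1382
```

Request:
step_arm(deltas=[[-0.17,0.0012,0.0007,0,0],[-0.17,0.0025,0.0014,0,0],[-0.17,0.0025,0.0014,0,0]])

```text
time_s: 28.2
tool_pos: [0.5793, 0.2168, 0.1455]
tool_rot: [48.8, 90.0, 21.0]
force: [-0.6, 0.6, 0.1]
grip_width: 0.0358
```

Request:
step_arm(deltas=[[-0.17,0.0012,0.0007,0,0],[-0.17,0.0025,0.0014,0,0],[-0.17,0.0025,0.0014,0,0]])

```text
time_s: 28.58
tool_pos: [0.58, 0.2176, 0.1434]
tool_rot: [2.0, 90.0, -25.8]
force: [-0.5, -0.4, -0.2]
grip_width: 0.0359
```

```bash
python3 s.py; python3 tb.py|grep "0.0[68]"
```

```text
t 28.575 pos [0.58   0.2176 0.1434] q [-43.8  19.3  25.4  95.6  -8.9  67.1 -44. ] F [-0.5 -0.4 -0.2] T [-0.09  0.08 -0.01] w 0.0359
tool z yaw -27.78
top -0.06 40 w 0.0481 x,z -0.0515 0.1296
top -0.04 14 w 0.0605 x,z -0.0814 0.1237
top 0.02 13 w 0.0908 x,z -0.0739 0.1666
top 0.04 10 w 0.0612 x,z -0.0839 0.1236
top 0.06 20 w 0.0614 x,z -0.0846 0.1227
scene -0.06 27 w 0.0535 x,z -0.0544 0.1368
scene -0.04 99 w 0.0896 x,z -0.0691 0.1702
scene -0.02 89 w 0.0849 x,z -0.071 0.1616
scene 0.02 150 w 0.0993 x,z -0.0708 0.1792
scene 0.06 60 w 0.0497 x,z -0.0599 0.1268
scene 0.08 31 w 0.0505 x,z -0.0581 0.1281
```

The +y pair has snapped too: its collar face is at 50 mm, as the home position predicts. I lift clear, turn back for the handle and look.

Request:
step_arm(deltas=[[-0.17,-0.01,-0.008,0,0],[-0.17,-0.05,-0.012,0,0],[-0.17,-0.1,-0.02,0,0],[-0.45,-0.15,-0.04,-0.03,-10],[-0.45,-0.19,-0.06,-0.07,-20],[-0.45,-0.19,-0.08,-0.11,-30],[-0.45,-0.19,-0.1,-0.12,-40],[-0.45,-0.19,-0.1,-0.12,-50],[-0.45,-0.19,-0.1,-0.12,-60],[-0.45,-0.19,-0.1,-0.12,-70],[-0.45,-0.19,-0.1,-0.12,-80],[-0.45,-0.19,-0.1,-0.12,-90]])

```text
time_s: 30.18
tool_pos: [0.4271, 0.1842, 0.3342]
tool_rot: [-11.4, 89.9, 51.1]
force: [-0.2, 0.2, -0.7]
grip_width: 0.0239
```

```bash
python3 s.py .6052 .2645 .33; python3 tb.py;python3 - <<'E'
from h import *
ims=[read_camera(n)[0] for n in("top","scene")]
c=[.611,.272,1.0842]
for n in("top","scene"):
    im,d=read_camera(n); C=cloud(n,d); X=C-[c[0],c[1],0]
    x=np.cos(c[2])*X[...,0]+np.sin(c[2])*X[...,1]; y=-np.sin(c[2])*X[...,0]+np.cos(c[2])*X[...,1]; z=C[...,2]
    w=-x*.5736+z*.8192-.0875
    k=(d>0)&(abs(y)<.105)&(x>-.08)&(x<-.03)&(w>.036)&(w<.052); print(n,"y ends",np.percentile(y[k],[1,99]).round(4))
    k=(d>0)&(abs(y)<.07)&(abs(x+.01)<.03)&(z>.245)&(z<.28); print("handle",k.sum(),np.median(x[k]).round(4),np.percentile(z[k],95).round(4)) if k.any() else 0
O=np.zeros((432,800,3),np.uint8); O[:,:480]=cv2.resize(ims[0][85:265,40:240],None,fx=2.4,fy=2.4); O[:300,480:]=cv2.resize(ims[1][90:240,250:410],None,fx=2,fy=2)
save("home.png",np.clip(O*1.6,0,255).astype(np.uint8))
E
```

```text
t 30.175 pos [0.4271 0.1842 0.3342] q [-53.3  -7.6  24.2 100.1   3.1  86.7  33. ] F [-0.2  0.2 -0.7] T [-0.02  0.1  -0.01] w 0.0239
tool z yaw 62.5
delta tool [ 0.0044 -0.1209  0.1534]
top -0.06 120 w 0.0493 x,z -0.0524 0.1319
top -0.04 177 w 0.0586 x,z -0.0677 0.1317
top -0.02 119 w 0.0467 x,z -0.0529 0.1269
top 0.0 123 w 0.0467 x,z -0.0539 0.126
top 0.02 123 w 0.0463 x,z -0.0537 0.1264
top 0.04 170 w 0.0591 x,z -0.0676 0.1317
top 0.06 144 w 0.0563 x,z -0.0664 0.129
top 0.08 106 w 0.049 x,z -0.055 0.1286
scene -0.06 33 w 0.0549 x,z -0.0597 0.1334
scene -0.04 88 w 0.0593 x,z -0.0548 0.1409
scene -0.02 57 w 0.0487 x,z -0.0572 0.1263
scene 0.0 57 w 0.0457 x,z -0.0564 0.1248
scene 0.02 60 w 0.0457 x,z -0.0544 0.1252
scene 0.04 99 w 0.0559 x,z -0.0596 0.1351
scene 0.06 67 w 0.0505 x,z -0.0587 0.129
scene 0.08 34 w 0.0508 x,z -0.056 0.1293
top y ends [-0.066   0.0823]
handle 345 -0.0132 0.2646
scene y ends [-0.055   0.0791]
handle 150 -0.0138 0.2647
```

View pics/home.png

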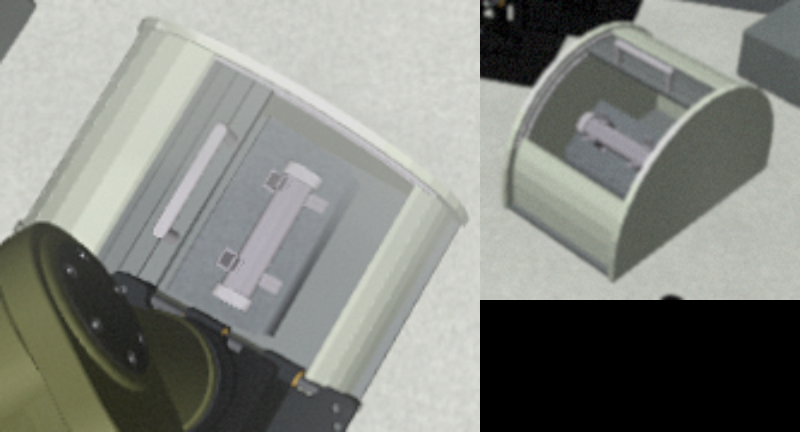

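The picture shows the tube level in both clips, with its collars outside the arms at crop (302,175) and (233,298). Barrel top is 46 mm off the panel at every point I measured along its length. Now for the handle.

Request:
step_arm(deltas=[[-0.45,0,-0.04,0.05,0],[-0.45,0,-0.08,0.1,0],[-0.45,0,-0.115,0.14,0],[-0.45,0,-0.121,0.153,0.4],[-0.45,0,-0.121,0.153,0.4],[-0.45,0,-0.121,0.153,0.4]])

```text
time_s: 31.22
tool_pos: [0.6051, 0.2635, 0.3338]
tool_rot: [72.4, 90.0, 134.2]
force: [-0.0, -1.4, -0.9]
grip_width: 0.0239
```

```bash
python3 s.py .6052 .2645 .268
```

```text
t 31.225 pos [0.6051 0.2635 0.3338] q [-47.8  19.6  30.   73.9  -9.6  89.   42.7] F [-0.  -1.4 -0.9] T [-0.01  0.02  0.01] w 0.0239
tool z yaw 61.77
delta tool [0.0658 0.0003 0.001 ]
```

Request:
step_arm(deltas=[[-0.45,0.03,0,0.0005,0],[-0.45,0.055,0,0.0005,0],[-0.45,0.0658,0,0.0005,0],[-0.45,0.0658,0,0.0005,0],[-0.8,0.0658,0,0.0005,0],[-1,0.0658,0,0.0005,0],[-1,0.0658,0,0.0005,0]], newtons=20)

```text
time_s: 32.1
tool_pos: [0.6059, 0.2638, 0.269]
tool_rot: [-82.1, 90.0, -20.3]
force: [-2.3, -2.0, 4.6]
grip_width: 0.0107
```

```bash
python3 s.py; python3 -c "
import numpy as np
a0=87.3
for t in np.linspace(82.9,29.5,12): print(round(t,1), 'x',round(.208*(np.sin(np.radians(a0))-np.sin(np.radians(t))),4),'z',round(.208*(np.cos(np.radians(a0))-np.cos(np.radians(t))),4))"
```

```text
t 32.1 pos [0.6059 0.2638 0.269 ] q [-48.1  20.4  29.5  80.1 -10.   82.   43.1] F [-2.3 -2.   4.6] T [-0.63  0.66 -0.  ] w 0.0107
tool z yaw 61.79
82.9 x 0.0014 z -0.0159
78.0 x 0.0043 z -0.0333
73.2 x 0.0087 z -0.0504
68.3 x 0.0145 z -0.067
63.5 x 0.0217 z -0.0831
58.6 x 0.0302 z -0.0985
53.8 x 0.04 z -0.1131
48.9 x 0.051 z -0.1269
44.1 x 0.0631 z -0.1397
39.2 x 0.0763 z -0.1514
34.4 x 0.0904 z -0.1619
29.5 x 0.1053 z -0.1712
```

Request:
step_arm(deltas=[[-1,0.0014,0,-0.016,0],[-1,0.0043,0,-0.033,0],[-1,0.0087,0,-0.05,0],[-1,0.0145,0,-0.067,0],[-1,0.0217,0,-0.083,0],[-1,0.03,0,-0.0985,0],[-1,0.04,0,-0.113,0],[-1,0.051,0,-0.127,0],[-1,0.063,0,-0.14,0],[-1,0.076,0,-0.1515,0],[-1,0.09,0,-0.162,0],[-1,0.105,0,-0.171,0]])

```text
time_s: 33.6
tool_pos: [0.5252, 0.1135, 0.162]
tool_rot: [-24.4, 89.9, 37.4]
force: [6.2, 18.1, 25.6]
grip_width: 0.0111
```

Request:
step_arm(deltas=[[-1,0.002,0,-0.001,0],[-1,0.004,0,-0.002,0],[-1,0.004,0,-0.002,0]])

```text
time_s: 33.98
tool_pos: [0.5254, 0.1136, 0.1613]
tool_rot: [-12.6, 89.7, 49.3]
force: [-1.1, 4.6, 18.7]
grip_width: 0.0112
```

```bash
python3 s.py .5268 .1127 .163
```

```text
t 33.975 pos [0.5254 0.1136 0.1613] q [-44.9   8.2  32.7 106.4  -5.   66.6  51.3] F [-1.1  4.6 18.7] T [0.9  0.28 0.01] w 0.0112
tool z yaw 61.87
delta tool [-0.0017 -0.0017 -0.0001]
```

The door is against its stop: handle at x -0.180, 30°, unmoved under 19 N. I release it and withdraw.

Request:
step_arm(deltas=[[-0.5,0,0,0,0],[-0.45,0,0,0,0],[-0.45,0,0,0,0],[-0.45,-0.03,0,0,0],[-0.45,-0.08,0,0,0],[-0.45,-0.14,0,0,0],[-0.45,-0.17,-0.02,-0.05,0],[-0.45,-0.17,0.05,-0.1,0],[-0.45,-0.17,0.05,-0.16,0],[-0.45,-0.17,0.05,-0.22,0],[-0.45,-0.17,0.05,-0.22,0],[-0.45,-0.17,0.05,-0.22,0]])

```text
time_s: 35.48
tool_pos: [0.3751, -0.0593, 0.328]
tool_rot: [124.9, 89.9, -173.3]
force: [-0.9, -0.6, 0.5]
grip_width: 0.0238
```

```bash
python3 s.py
python3 - <<'E'
from h import *
c=[.611,.272,1.0842]; ims=[]
for n in("top","scene"):
    im,d=read_camera(n); ims.append(im); C=cloud(n,d); X=C-[c[0],c[1],0]
    x=np.cos(c[2])*X[...,0]+np.sin(c[2])*X[...,1]; y=-np.sin(c[2])*X[...,0]+np.cos(c[2])*X[...,1]; z=C[...,2]-.05
    r=np.hypot(x,z); a=np.degrees(np.arctan2(z,-x))
    m=(d>0)&(np.abs(y)<.06)&(r>.196)&(r<.23)&(z>.03)&(a<70); print(n,"handle",m.sum(),np.median(x[m]).round(4),(np.median(z[m])+.05).round(4),np.median(a[m]).round(2))
O=np.zeros((420,800,3),np.uint8); O[:,:400]=ims[0][:,30:430]; O[:,400:]=ims[1][:,90:490]
save("end.png",np.clip(O*1.4,0,255).astype(np.uint8))
E
```

```text
t 35.475 pos [ 0.3751 -0.0593  0.328 ] q [ -5.3 -17.2   8.  109.1   2.4  88.1  64. ] F [-0.9 -0.6  0.5] T [0.02 0.07 0.01] w 0.0238
tool z yaw 61.81
top handle 302 -0.1817 0.1573 30.82
scene handle 143 -0.1824 0.1573 30.43
```

View pics/end.png

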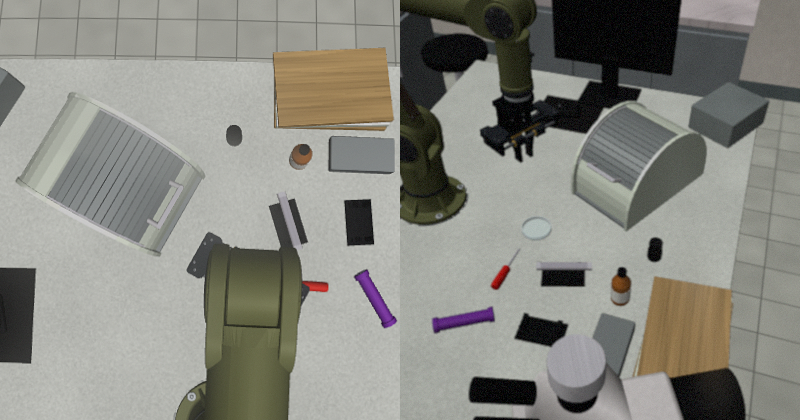

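The view shows the door shut with the handle at crop (168,200), the V rest empty at (358,222), and the bystanders where they were. Joint 2 is near its limit, so I step out a little and hand in.

Request:
step_arm(deltas=[[-0.45,0,-0.03,0.015,0],[-0.45,0,-0.06,0.03,0],[-0.45,0,-0.06,0.03,0]])

```text
time_s: 35.95
tool_pos: [0.4444, -0.0586, 0.3273]
tool_rot: [128.3, 89.8, -169.8]
force: [-0.6, 0.7, -0.3]
grip_width: 0.0239
```

```bash
python3 s.py; python3 -c "
from cell import env; print(env.sign_off())"
```

```text
t 35.95 pos [ 0.4444 -0.0586  0.3273] q [ -6.5  -8.3   9.4 102.1   1.4  86.2  64.7] F [-0.6  0.7 -0.3] T [-0.01 -0.   -0.  ] w 0.0239
tool z yaw 61.96
the job is handed in; nothing more can be done
None
```

The lens tube is pressed home in both spring clips and the door is rolled shut again; I handed the job in at about 36 s.

- **How it went:** I rolled the door up to its stop and picked the tube up by one collar. Gripping it across the middle would have put the gripper body into the raised handle. I laid it in the mouth of the clip, pressed it home with the fingertips, let go, and rolled the door shut.
- **Pressing:** It did not go in cleanly in one push. The first press pushed the tube against the lower arms, so I lifted off and re-aimed. The second snapped only the -y pair and left the tube tilted about 8°. A third press near the +y pair snapped that in. Readings while pressing stayed below about 15 N.
- **Tube check (before shutting the door):** It lay level, barrel top about 46 mm off the panel along its length, which fits the seat. Both collars were outside the arms. It sits roughly 5 mm off-centre towards +y, so one collar has about 5 mm of clearance instead of 10.
- **Door check:** The handle was at about 30° against its stop and held there under about 19 N. The cameras agreed to within 1°.
- **Rest of the bench:** In the last picture, the bystanders and the purple look-alike appear where they were, and the arm was touching nothing.
- **One close call:** While I was backing away, joint 2 came to -17.2°, just inside its -17.29° limit, so I moved it back to -8.3° before handing in.

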